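# Gauge the gas canister and flag it

## Robot

A 6-joint arm with a two-finger parallel gripper is mounted at the origin on a cart in front of the work surface, level with it; the furniture and walls round the work are solid. World frame = base frame: x ahead of the robot, y to its left, z up, the work surface at z = 0. Lengths are in mm, angles in rad, forces in N, time in s.
With the tool pointing down it reaches from about 350 to 775 mm from the base axis. Payload 7.3 kg.
Tool frame: the origin (TCP) lies at the very end of the fingers, on their centre line; the grasp point (between the pads) lies 19 mm behind it; z points along the fingers, y is the line along which they close (so a half turn about z gives the same grasp; the last joint's range is limited). The gripper opens to 92 mm and grips with 3 to 60 N. Pads are 19 mm wide; open, the fingers measure 130 mm over their backs; the gripper's body (75 mm by 190 mm) begins 47 mm behind the grasp point.
Start: joints at [1.112, 0.342, 1.524, -0, 1.275, -0.146], TCP at [161.541, 499.549, 226.741] pointing down, gripper open.
Joint ranges: [-2.53, 2.53], [-0.77, 2.02], [0.04, 2.7], [-1, 4.14], [0.28, 2.66], [-3.11, 3.11]. Speed limits (rad/s): [2.57, 2.57, 3.14, 3.14, 3.14, 3.14].

## Interface

Orientations are given as [roll, pitch, yaw] about the fixed x, y, z axes, in that order (R = Rz(yaw) Ry(pitch) Rx(roll)).
In Python, from plant import get_obs, vision, workorder gives the robot as it stands.
- The arm moves only by the shell command python3 -m pendant 'ROWS' [OPENING]. ROWS is a JSON object of lists of equal length, an entry for each row: "dp": the shift along the tool's x, y, z in m, a list of three; "rotation": the turn, a rotation vector about the tool's x, y, z in rad, a list of three. A call has 1 to 8 rows; each row is the pose to reach, as a shift and turn from the pose commanded when the call began, along the tool's axes at that moment; what a row does not reach only later rows make up. A row lasts 1/8 s, in which the tool goes at most 62.5 mm and 10.7 degrees, less where a joint would pass 70% of its speed; a pose out of reach is approached as far as the arm can. A call with a gripper value outside its range is refused whole. OPENING is the finger opening in m, from 0 to 0.0918, set as the call begins (- or left out, the last holds). The fingers move at their own pace and stop on an object; the grip force is fixed at half the most. Time passes only in rows, so rows that repeat a pose let the fingers close. It gives the time, the measured TCP pose, the force, the opening and the grip force at its end, in the units of the state.
- get_obs(): the state, without advancing time (a new reading comes with each control period).
- vision.capture(name): name is "side" or "top" or "wrist"; returns a dict with "pixels" (480x640x3 uint8, red, green, blue), "vfov" (degrees; the focal length in pixels is half the picture's height over the tangent of half this angle, whatever the lens; pixels are square), "cx", "cy" (the principal point, pixels), "pose" (4x4, takes a point from camera to world coordinates); the wrist camera has in their place "T_tool_cam" (4x4, takes a point from camera to tool coordinates, whose origin is the TCP and whose axes are the flange's). Camera axes: x right, y up, looking along -z (the intrinsics and any distortion apply to the point x, -y, -z); pixel columns grow to the right and rows downward; lengths in mm; the calibration is good to about 2 mm. A picture is of the moment at which its call begins: read the wrist's pose just before it. There is no depth.
- workorder.close_job(): hands the job in; it is judged then, once.
The state is a dict: "time": time; "joint_positions": joint angles; "dq": joint speeds; "tau": joint torques, N m; "tool_pos": TCP position; "tcp_rot": TCP orientation; "contact_force": force on the tool from outside, world axes, zero at the start; "moment": the same for the moment, N m; "grip_width": finger opening in mm; "finger_force": force on a finger pad.
Only numpy, scipy, OpenCV 4.12 (cv2) and the standard library are available. Lean on these libraries where they do the work, as an engineer would, in place of code of your own. Each camera call takes 0.05 s, during which the arm holds its last target. There are 200 camera calls.

## Task

Check the gas canister for the bag sealer: take the T-shaped pressure gauge from its wooden stand, press it straight down onto the canister's valve stem, gently, until its sprung nose is fully home, and keep it there for a moment so that the pressure pushes the reading rod out; do not force the valve. Put the gauge back in its stand with the rod still out, and throw the flag lever fully away from the robot if the dark ring on the rod has come out of the barrel (full), or fully towards the robot if it has not (refill). Leave the other things where they stand.

Things in the scene. Friction and masses are not known exactly. Their poses are not given: they have to be found in the camera images.
- gauge: T-shaped pressure gauge, loose, 0.2 kg, upright in the stand. Origin: on its axis, at the lower lip of the nose while that is out; z up, x along the barrel towards the end where the rod comes out. Black box barrel 70 long (x), 30 wide (y), z = 53 to 79 mm; below it a steel column 29 in diameter with a collar 36 in diameter at its foot, z = 22 to 54 mm; then the black nose, z = 0 to 22 mm.
- gauge_grip (a point): middle of the gauge's barrel, 66 mm above the gauge's origin, straight over the nose: grip here from above, across the barrel (30 mm, along the gauge's y).
- nose_lip (a point): centre of the lower lip of the gauge's nose, a tube 24 outside, 19 inside. It slides 8 mm up into the column against a spring: 2.4 N to start, about 9 N fully in, then a hard stop; a foot inside that drives the rod adds 1 to 2 N. The reading is right only with the nose fully in: hold about 15 N for half a second. Under 12 N it may not be home; over 24 N damages the valve.
- rod (a joint): reading of the gauge in m, 0 = rod in, at most 0.033. The rod leaves the +x end of the barrel as the valve pushes the foot, and stays out by friction when the gauge is lifted off. Canisters give 0.006 to 0.027. The dark ring on the rod has come wholly out of the barrel's end at 0.015: above that full, below that refill (within 0.002 of it either is accepted).
- rod_end (a point): outer end of the rod's round head (11 mm in diameter), 44.5 mm from the gauge's axis when the rod is in, at the height of gauge_grip. The dark ring, also 11 mm in diameter, sits 16 to 19 mm behind this end.
- canister: small aluminium gas canister, 62 in diameter, on a black round foot 92 in diameter, fixed. Origin: centre of the foot's underside, z up; the valve stem stands on this axis.
- canister_neck (a point): centre of the canister's top, 106 mm up. Out of it stands the brass valve stem: a flange 30 in diameter, on which the nose's lip lands, and above it a tube 16 in diameter, 12 high, tapered to 13 over its last 3 mm. It is screwed in to a differing, unmeasured depth: flange top 6 to 14 mm above this point, so the height where the nose is home must be felt.
- stand: wooden block 70 x 70 x 40 mm, fixed, with a vertical through hole 28 in diameter in the middle. Origin: centre of the underside, z up. The gauge's nose hangs in the hole and the column's collar rests on the block's top, so that the gauge's origin is 18 mm above the stand's.
- flag (a joint): flag lever, rad: 0 = fully towards the robot (refill), 1.0 = fully away from it (full); it stays where it is left, and starts about half way.
- flag_tip (a point): middle of the white ball (26 in diameter) at the flag lever's upper end, 70 mm from the hinge; upright at 0.5 rad, it lies 34 mm towards or away from the robot at the ends. It goes over with a light push of the shut fingers.
- flag_base: dark block 70 x 50 x 25 mm under the flag lever, fixed; hinge 22 mm up. An open tin with a raised lid stands to its left, and a glass showcase behind the work: go round in front of them. Origin: centre of the underside; its x axis is the direction in which the lever swings from refill to full, away from the robot.
- gift_box: closed dark gift box with a gold ribbon, 72 x 106 x 37 mm, a bystander; origin under its middle
- desk_bell: chromed desk bell 70 in diameter, 44 high, a bystander; origin under its middle
- gift_small: closed dark gift box with a gold ribbon, 72 x 74 x 34 mm, a bystander; origin under its middle
- card_stack: stack of cards 55 x 85 x 14 mm, a bystander; origin under its middle
Mind the look-alikes: they are no part of the job. Leave any green look-alike of the canister alone.

How it is judged:
By the outcome, as a careful person would: the job done as asked, in the order asked, and still so for the second after the job is handed in, with the robot touching nothing.
It also fails if it takes over 72 s, if anything falls off the work surface, if the arm or the gripper's body presses on something with over 40 N, if the wrist force passes 120 N, or if a joint passes its speed limit or range.

## Working session

There is one attempt and no reset: what is moved stays moved. The work goes in short steps, Python scripts to look and compute and a shell command to move; the robot and the scene stay as the last step left them, time stands still between calls to the robot, and variables do not carry over. Pictures are saved under pics/ and viewed, at most 10 in all, crops included, and the job is handed in when it is done.

```bash
ls; mkdir -p pics
python3 - <<'E'
from plant import get_obs, vision
import cv2,numpy as np
o=get_obs();print({k:np.round(v,3).tolist() for k,v in o.items()})
for n in("side","top","wrist"):
    c=vision.capture(n);cv2.imwrite(f"pics/{n}0.png",c["pixels"][:,:,::-1]);print(n,{k:(np.round(v,4).tolist()) for k,v in c.items() if k!="pixels"})
E
```

```text
pics
{'time': 0.0, 'joint_positions': [1.112, 0.343, 1.525, -0.0, 1.275, -0.146], 'dq': [-0.0, 0.0, 0.0, 0.001, -0.001, -0.001], 'tau': [-0.002, -43.124, -24.422, 0.072, 0.056, -0.0], 'tool_pos': [161.362, 499.159, 226.051], 'tcp_rot': [-3.14, -0.0, 2.829], 'contact_force': [0.461, -0.306, -0.139], 'moment': [-0.034, -0.03, -0.057], 'finger_force': 0.0, 'grip_width': 91.276}
side {'vfov': 49.0034, 'cx': 324.9047, 'cy': 235.22, 'pose': [[-0.9921, 0.0637, -0.1079, 416.7899], [-0.125, -0.4512, 0.8836, 1278.9914], [0.0077, 0.8902, 0.4556, 751.839], [0.0, 0.0, 0.0, 1.0]]}
top {'vfov': 55.8558, 'cx': 315.0002, 'cy': 241.5619, 'pose': [[-0.0019, 0.9944, -0.1053, 464.1362], [-1.0, -0.0011, 0.0075, -8.5963], [0.0073, 0.1054, 0.9944, 1173.3477], [0.0, 0.0, 0.0, 1.0]]}
wrist {'vfov': 58.1043, 'cx': 319.4971, 'cy': 241.038, 'T_tool_cam': [[0.0003, 0.9685, 0.2491, 65.9376], [1.0, 0.0001, -0.0014, -0.446], [-0.0013, 0.2491, -0.9685, -158.5122], [0.0, 0.0, 0.0, 1.0]]}
```

View pics/top0.png

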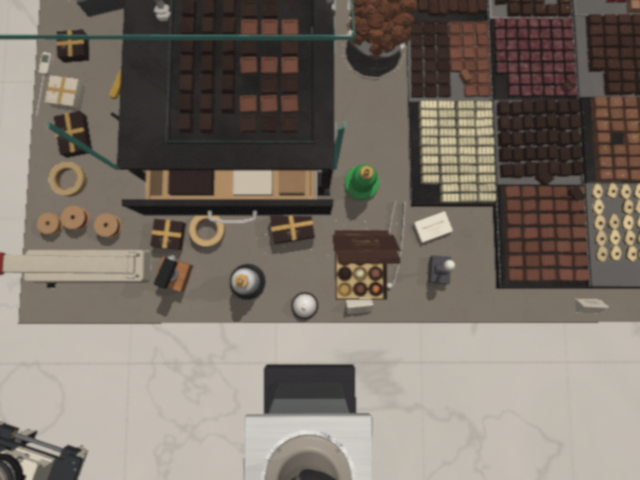

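View pics/side0.png

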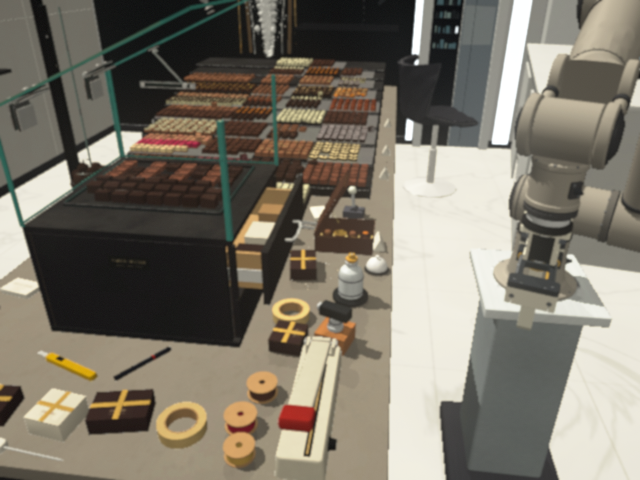

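The top view shows the gauge on its stand at (172,274), with the white-and-black canister next to it at (247,281). The green look-alike is at (363,180), well away from the job. The flag's white ball is at (449,265), left of the bell at (305,305) and the tin at (360,270). The side view shows the gauge at (335,315), the canister at (350,280) and the flag ball at (352,190). Next I'll enlarge these for confirmation and measurement.

```bash
cat > h.py <<'E'
from plant import get_obs, vision
import cv2,numpy as np
from scipy.spatial.transform import Rotation as R
def cam(n):
    o=get_obs();c=vision.capture(n)
    if n=="wrist":
        T=np.eye(4);T[:3,:3]=R.from_euler('xyz',o['tcp_rot']).as_matrix();T[:3,3]=o['tool_pos'];c["pose"]=T@np.array(c["T_tool_cam"])
    return c
def ray(c,u,v):
    f=240/np.tan(np.radians(c["vfov"]/2));P=np.array(c["pose"])
    d=P[:3,:3]@np.array([(u-c["cx"])/f,-(v-c["cy"])/f,-1]);return P[:3,3],d/np.linalg.norm(d)
def plane(c,u,v,z):
    o,d=ray(c,u,v);return o+d*(z-o[2])/d[2]
def proj(c,p):
    f=240/np.tan(np.radians(c["vfov"]/2));q=np.linalg.inv(np.array(c["pose"]))@np.append(p,1);return np.array([c["cx"]-f*q[0]/q[2],c["cy"]+f*q[1]/q[2]])
def tri(c1,p1,c2,p2):
    o1,d1=ray(c1,*p1);o2,d2=ray(c2,*p2);s=np.linalg.lstsq(np.c_[d1,-d2],o2-o1,rcond=None)[0]
    a,b=o1+s[0]*d1,o2+s[1]*d2;return (a+b)/2,np.linalg.norm(a-b)
E
python3 - <<'E'
from h import *
t=cam("top");s=cam("side")
a=t["pixels"][215:315,145:275,::-1];b=t["pixels"][225:300,415:475,::-1];c=s["pixels"][240:365,260:400,::-1]
A=np.zeros((600,800,3),np.uint8)
A[:300,:390]=cv2.resize(a,(390,300),interpolation=2);A[300:600,:240]=cv2.resize(b,(240,300),interpolation=2);x=cv2.resize(c,(420,375),interpolation=2);A[0:375,390:800]=x[:,:410]
d=s["pixels"][175:235,310:400,::-1];A[375:575,400:700]=cv2.resize(d,(300,200),interpolation=2)
cv2.imwrite("pics/crop1.png",A)
for n,u,v,z in(("gauge?",170,273,97),("canister",247,281,120),("flag",449,265,92),("stand",180,277,40)):print(n,plane(t,u,v,z).round())
E
```

```text
gauge? [504. 327.  97.]
canister [484. 141. 120.]
flag [ 522. -337.   92.]
stand [496. 319.  40.]
```

View pics/crop1.png

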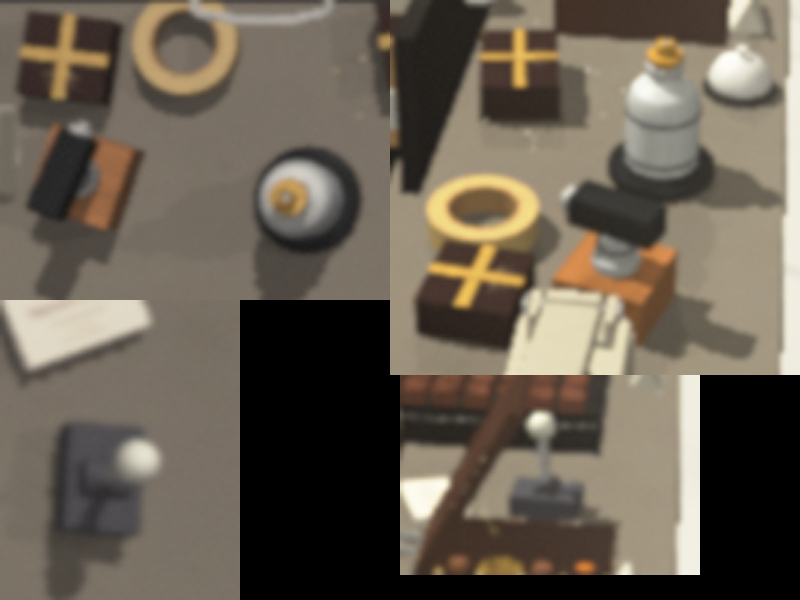

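The crop confirms three things. The gauge is black, in the orange wooden stand, with its rod head at top px (171,258), pointing away from the robot. The grey canister with the gold stem is at (241,281), and the white flag ball is at (449,265). Now I'll move over the gauge for a wrist look.

```bash
python3 -m pendant '{"dp":[[-0.376,-0.061,0],[-0.376,-0.061,0],[-0.376,-0.061,0],[-0.376,-0.061,0],[-0.376,-0.061,0],[-0.376,-0.061,0],[-0.376,-0.061,0],[-0.376,-0.061,0]],"rotation":[[0,0,0],[0,0,0],[0,0,0],[0,0,0],[0,0,0],[0,0,0],[0,0,0],[0,0,0]]}'
python3 - <<'E'
from h import *
w=cam("wrist");t=cam("top");s=cam("side")
o=get_obs();print(o['tool_pos'],o['tcp_rot'])
A=np.zeros((480,800,3),np.uint8);A[:,:640]=w["pixels"][:,:,::-1]
cv2.imwrite("pics/w1.png",w["pixels"][:,:,::-1])
np.savez("w1.npz",**{k:w[k] for k in w})
# flag ball & canister stem by colour in top/side
for n,c,roi in(("top",t,(425,470,245,290)),("side",s,(335,370,180,205))):
    x0,x1,y0,y1=roi;p=c["pixels"][y0:y1,x0:x1].astype(int)
    m=(p.min(2)>150);ys,xs=np.nonzero(m);print(n,"ball",xs.mean()+x0,ys.mean()+y0,m.sum())
for n,c,roi in(("top",t,(225,265,265,300)),("side",s,(335,370,245,275))):
    x0,x1,y0,y1=roi;p=c["pixels"][y0:y1,x0:x1].astype(int)
    m=(p[...,0]-p[...,2]>60);ys,xs=np.nonzero(m);print(n,"stem",xs.mean()+x0,ys.mean()+y0,ys.min()+y0,ys.max()+y0,m.sum())
E
```

```text
time: 1.25
tool_pos: [500.2, 325.7, 226.2]
tcp_rot: [-3.141, -0.001, 2.828]
contact_force: [-0.9, -1.0, -0.0]
grip_width: 91.7
finger_force: 0.0
[499.150278   326.82273043 226.93064421] [ 3.14142464e+00 -3.89252366e-04  2.83065123e+00]
top ball 449.8965517241379 263.6896551724138 58
side ball nan nan 0
top stem 241.0 279.97938144329896 275 286 97
side stem 351.13265306122446 257.07142857142856 252 262 98<stdin>:10: RuntimeWarning: Mean of empty slice.
  ret = ret.dtype.type(ret / rcount)
```

View pics/w1.png

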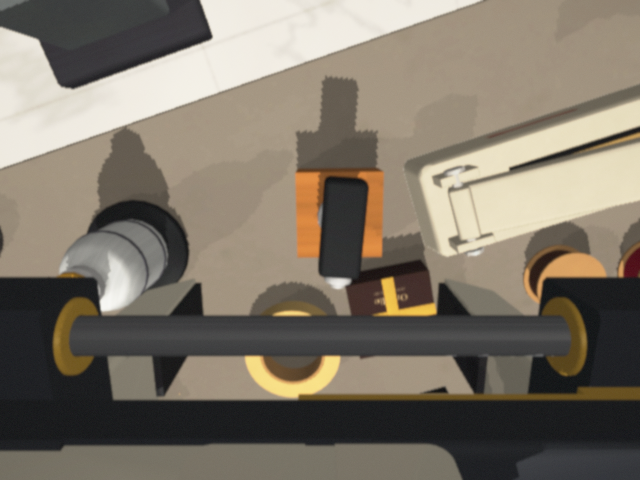

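The wrist view shows the gauge barrel at (343,228), its rod head at (339,283), the orange stand around (340,214), and the canister at left (115,260). I'll measure these with masks.

Run:
```python
from h import *
w=dict(np.load("w1.npz"));w={k:(v if v.ndim else float(v)) for k,v in w.items()}
p=w["pixels"].astype(int)
def big(m):
    c,_=cv2.findContours(m.astype(np.uint8),cv2.RETR_EXTERNAL,cv2.CHAIN_APPROX_NONE);return max(c,key=cv2.contourArea)
def roi(m,x0,x1,y0,y1):
    k=np.zeros_like(m);k[y0:y1,x0:x1]=m[y0:y1,x0:x1];return k
g=p.max(2)
for th in(35,45,55):
    b=big(roi(g<th,310,375,165,282));r=cv2.minAreaRect(b);c=np.array([plane(w,*q,97) for q in cv2.boxPoints(r)])
    print("barrel",th,np.round(r[0]),np.round(r[1]),c.mean(0).round(1),c[:,:2].round().tolist(),np.linalg.norm(np.diff(c,axis=0),axis=1).round(1))
st=big(roi((p[...,0]-p[...,2]>80),285,395,160,265)|roi(g<55,315,370,172,255));r=cv2.minAreaRect(st);c=np.array([plane(w,*q,40) for q in cv2.boxPoints(r)])
print("stand",c.mean(0).round(1),c[:,:2].round().tolist(),np.linalg.norm(np.diff(c,axis=0),axis=1).round(1))
print("rodhead",plane(w,339,282,84).round(1))
t=cam("top");s=cam("side")
print("stem",tri(t,(241,280),s,(351.1,257)),plane(t,241,280,117))
q=s["pixels"][175:215,330:380].astype(int);m=(q.min(2)>130)&(q.max(2)-q.min(2)<45);print(np.argwhere(m)[:,::-1].mean(0)+[330,175],m.sum())
```

```text
barrel 35 [346. 181.] [39.  6.] [474.1 352.2  97. ] [[472.0, 339.0], [468.0, 341.0], [476.0, 365.0], [480.0, 364.0]] [ 4.3 25.9  4.3]
barrel 45 [347. 229.] [104.  54.] [506.5 343.3  97. ] [[466.0, 337.0], [477.0, 371.0], [547.0, 351.0], [535.0, 315.0]] [35.8 72.9 38. ]
barrel 55 [346. 229.] [104.  55.] [506.4 343.   97. ] [[466.0, 336.0], [477.0, 371.0], [547.0, 351.0], [535.0, 314.0]] [36.4 72.9 38.7]
stand [505.8 340.5  40. ] [[461.0, 318.0], [483.0, 384.0], [551.0, 365.0], [528.0, 295.0]] [69.6 71.  73.2]
rodhead [545.  326.2  84. ]
stem (array([487.63736035, 155.52645872, 117.36251489]), np.float64(2.374589837864006)) [486.45885716 155.52064188 117.        ]
[378.5 176.5] 8
```

Run:
```python
from h import *
w=dict(np.load("w1.npz"));w={k:(v if v.ndim else float(v)) for k,v in w.items()}
p=w["pixels"].astype(int);g=p.max(2)
Rr=[];L=[]
for y in range(190,268,3):
    xs=np.nonzero(g[y,300:380]<60)[0]+300
    # run of dark from 345
    r=345
    while g[y,r+1]<60:r+=1
    l=345
    while g[y,l-1]<60:l-=1
    Rr.append(plane(w,r+.5,y,97)); L.append(plane(w,l-.5,y,97)); 
    if y%12==10 or y>255: print(y,l,r)
Rr=np.array(Rr);L=np.array(L)
k=np.polyfit(Rr[:,0],Rr[:,1],1);print("right edge angle",np.degrees(np.arctan(k[0])))
u=np.array([1,k[0]])/np.hypot(1,k[0]);n=np.array([-u[1],u[0]])
print("n·right",(Rr[:,:2]@n).mean(),"n·left",(L[:,:2]@n)[:].round(1), "stand n", np.array([505.8,340.5])@n, "tool", np.array([500.2,325.7])@n)
t=cam("top");tp=t["pixels"].astype(int)
m=(tp[262:305,222:272].max(2)<60).astype(np.uint8);c=max(cv2.findContours(m,0,1)[0],key=cv2.contourArea);(fx,fy),fr=cv2.minEnclosingCircle(c);print("foot",fx+222,fy+262,fr,plane(t,fx+222,fy+262,8))
```

```text
190 324 366
202 323 365
214 323 364
226 322 363
238 321 361
250 321 360
256 320 360
259 320 360
262 319 360
265 319 360
right edge angle -21.68165748910942
n·right 516.9081823173 n·left [488.2 488.4 488.5 488.6 488.1 488.2 488.4 488.5 488.7 488.8 488.3 488.4
 488.5 488.7 488.8 488.9 488.4 488.5 488.7 488.8 489.  488.4 488.6 488.7
 488.1 488.3] stand n 503.2773793606111 tool 487.4555501199449
foot 246.96153831481934 282.115385055542 17.585477828979492 [483.33596462 157.12099714   8.        ]
```

```bash
python3 - <<'E'
from h import *
w=dict(np.load("w1.npz"));w={k:(v if v.ndim else float(v)) for k,v in w.items()}
t=cam("top")
print(tri(t,(145,281),w,(408,163)),tri(t,(143,252),w,(437,253)))
E
python3 -m pendant '{"dp":[[-0.001,0.016,0],[-0.001,0.016,0.05],[-0.001,0.016,0.08]],"rotation":[[0,0,0.066],[0,0,0.066],[0,0,0.066]]}' 0.06
```

```text
(array([484.59300738, 405.85246426,  37.68986418]), np.float64(3.438975518813898)) (array([556.2861735 , 406.30569602,  56.74267234]), np.float64(2.533274799313002))
time: 1.98
tool_pos: [505.3, 340.9, 144.9]
tcp_rot: [-3.14, -0.001, 2.764]
contact_force: [-0.4, -0.3, 1.1]
grip_width: 66.4
finger_force: 0.0
```

```bash
python3 -m pendant '{"dp":[[0,0,0.04],[0,0,0.07],[0,0,0.08],[0,0,0.08]],"rotation":[[0,0,0],[0,0,0],[0,0,0],[0,0,0]]}' && python3 -m pendant '{"dp":[[0,0,0],[0,0,0],[0,0,0],[0,0,0],[0,0,0],[0,0,0]],"rotation":[[0,0,0],[0,0,0],[0,0,0],[0,0,0],[0,0,0],[0,0,0]]}' 0.02
```

```text
time: 2.48
tool_pos: [506.3, 341.0, 66.9]
tcp_rot: [-3.141, -0.0, 2.763]
contact_force: [-0.3, -0.5, 0.3]
grip_width: 59.9
finger_force: 0.0
time: 3.22
tool_pos: [506.6, 340.8, 67.2]
tcp_rot: [3.141, 0.0, 2.763]
contact_force: [-0.3, -0.7, 5.2]
grip_width: 29.8
finger_force: 30.0
```

```bash
python3 -m pendant '{"dp":[[0,0,-0.02],[0,0,-0.06],[0,0,-0.11],[0,0,-0.15],[0,0,-0.15]],"rotation":[[0,0,0],[0,0,0],[0,0,0],[0,0,0],[0,0,0]]}' && python3 -m pendant '{"dp":[[-0.02,-0.03,0],[-0.05,-0.075,0],[-0.08,-0.12,0],[-0.11,-0.16,0],[-0.12,-0.179,0],[-0.12,-0.179,0]],"rotation":[[0,0,0],[0,0,0],[0,0,0],[0,0,0],[0,0,0],[0,0,0]]}'
python3 - <<'E'
from h import *
w=cam("wrist");s=cam("side");print(get_obs()['contact_force'],get_obs()['grip_width'])
A=np.zeros((480,800,3),np.uint8);A[:,:480]=w["pixels"][:,80:560,::-1]
P=proj(s,get_obs()['tool_pos']).astype(int);print(P)
y0,x0=max(P[1]-60,0),P[0]-60
c=s["pixels"][y0:y0+150,x0:x0+120,::-1];A[:400,480:800]=cv2.resize(c,(320,400),interpolation=2)
cv2.imwrite("pics/w2.png",A);np.savez("w2.npz",**w)
E
```

```text
time: 3.85
tool_pos: [507.7, 341.5, 219.8]
tcp_rot: [3.137, 0.004, 2.763]
contact_force: [0.7, 0.5, -2.0]
grip_width: 30.0
finger_force: 30.0
time: 4.6
tool_pos: [551.1, 128.4, 214.7]
tcp_rot: [-3.14, -0.003, 2.76]
contact_force: [0.4, -0.1, -1.4]
grip_width: 29.7
finger_force: 30.0
[ 0.19984386 -0.46438643 -2.63904076] 29.705706844836808
[327 214]
```

View pics/w2.png

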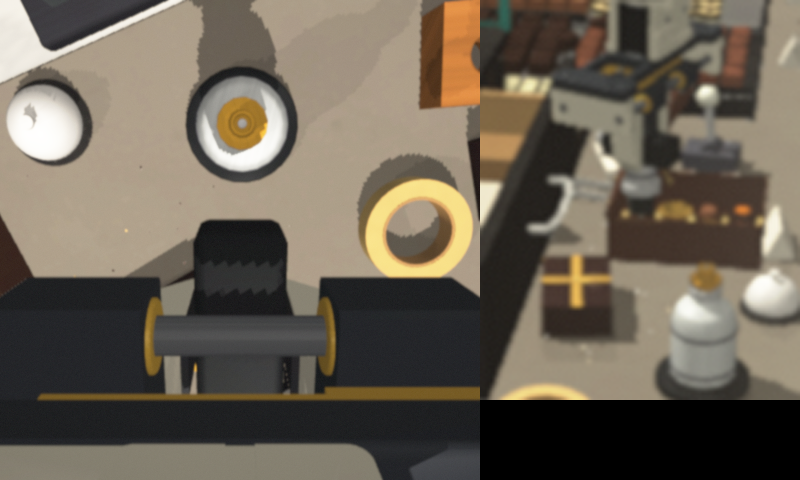

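The wrist picture shows the canister and its brass stem at full-image px (322,123), and the barrel held straight, with its near end at row 221, centred at px 320. The side inset shows the gauge hanging upright.

Run:
```python
from h import *
w=dict(np.load("w2.npz"));w={k:(v if v.ndim else float(v)) for k,v in w.items()}
p=w["pixels"].astype(int);T=w["pose"]@np.linalg.inv(w["T_tool_cam"])
print("tool",T[:3,3].round(1))
def circ(m,x0,x1,y0,y1):
    k=m[y0:y1,x0:x1].astype(np.uint8);c=max(cv2.findContours(k,0,1)[0],key=cv2.contourArea);e=cv2.fitEllipse(cv2.convexHull(c));return e[0][0]+x0,e[0][1]+y0,e[1]
f=circ(p.max(2)<70,260,385,60,190);b=circ((p[...,0]-p[...,2]>70),285,360,85,165)
print("foot",f,plane(w,f[0],f[1],12).round(1));print("stem flange",b)
for z in(112,116,120):print(z,plane(w,b[0],b[1],z).round(1), plane(w,322,123.5,z+12).round(1))
g=(p[85:165,285:360].min(2));print("canister white",circ((p.min(2)>110),265,380,65,185))
for z in(-30,-4):
    for dx in(33,35,37):
        print(z,dx,proj(w,(T@[dx,0,z,1])[:3]).round(1))
```

```text
tool [551.1 128.4 214.7]
foot (321.3254508972168, 123.13582229614258, (110.46221160888672, 114.57027435302734)) [484.9 156.3  12. ]
stem flange (321.7625503540039, 122.93078231811523, (50.050453186035156, 51.712833404541016))
112 [486.4 155.6 112. ] [486.9 155.5 124. ]
116 [486.4 155.6 116. ] [486.9 155.4 128. ]
120 [486.5 155.5 120. ] [487.  155.4 132. ]
canister white (321.8993949890137, 124.385498046875, (90.66943359375, 94.3667221069336))
-30 33 [320.2 240.6]
-30 35 [320.2 234.3]
-30 37 [320.2 227.9]
-4 33 [320. 223.]
-4 35 [320.  217.6]
-4 37 [320.  212.2]
```

```bash
python3 -m pendant '{"dp":[[0.025,0.0005,0],[0.055,0.001,0],[0.0705,0.0013,0],[0.0705,0.0013,0],[0.0705,0.0013,0.015],[0.0705,0.0013,0.03],[0.0705,0.0013,0.03],[0.0705,0.0013,0.03]],"rotation":[[0,0,0],[0,0,0],[0,0,0],[0,0,0],[0,0,0],[0,0,0],[0,0,0],[0,0,0]]}'
python3 - <<'E'
from h import *
o=get_obs();print(o['tool_pos'].round(1) if hasattr(o['tool_pos'],'round') else o['tool_pos'],o['contact_force'])
s=cam("side");w=cam("wrist")
P=proj(s,(486,156,130)).astype(int)
c=s["pixels"][P[1]-50:P[1]+50,P[0]-40:P[0]+40,::-1]
A=np.zeros((500,800,3),np.uint8);A[:,:400]=cv2.resize(c,(400,500),interpolation=2)
A[:,400:800]=cv2.resize(w["pixels"][60:310,220:420,::-1],(400,500));cv2.imwrite("pics/w3.png",A)
E
```

```text
time: 5.7
tool_pos: [487.0, 157.1, 186.5]
tcp_rot: [-3.141, -0.0, 2.762]
contact_force: [-0.9, -0.8, -2.2]
grip_width: 29.9
finger_force: 30.0
[487.  157.1 186.5] [-0.93383641 -0.82057731 -2.1676776 ]
```

View pics/w3.png

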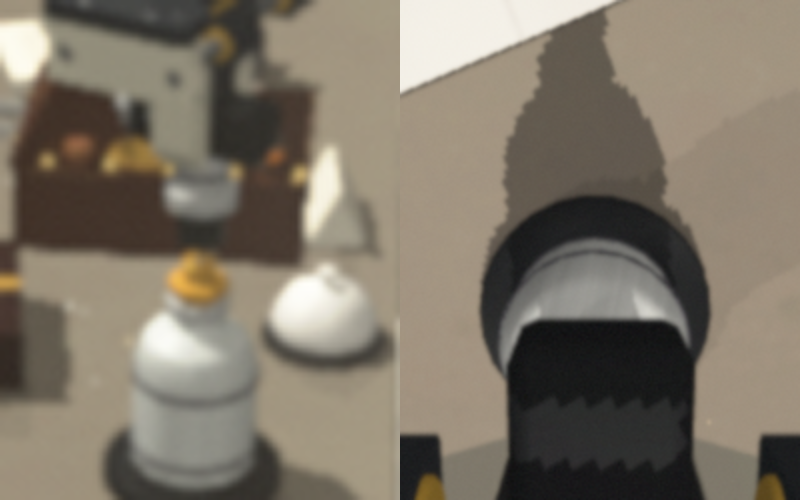

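The side view shows the nose right above the stem, within about a pixel; the wrist view shows the barrel over the canister. I'll average the pose readings before descending.

Run:
```python
from h import *
a=[];f=[]
for i in range(8):
    vision.capture("side");o=get_obs();a.append(o['tool_pos']);f.append(o['contact_force'])
print(np.mean(a,0),np.std(a,0),np.mean(f,0),np.std(f,0))
```

```text
[486.84737113 157.31930697 187.01822808] [0.11685933 0.01535928 0.09878463] [-0.14192477 -0.10089463 -1.92479248] [0.28078852 0.43345199 0.84016826]
```

```bash
python3 -m pendant '{"dp":[[0,-0.0016,0],[0,-0.0016,0],[0,-0.0016,0.005],[0,-0.0016,0.010],[0,-0.0016,0.014],[0,-0.0016,0.014]],"rotation":[[0,0,0],[0,0,0],[0,0,0],[0,0,0],[0,0,0],[0,0,0]]}'
python3 - <<'E'
from h import *
a=[];f=[]
for i in range(6):
    vision.capture("side");o=get_obs();a.append(o['tool_pos']);f.append(o['contact_force'])
print(np.mean(a,0),np.mean(f,0))
E
```

```text
time: 6.95
tool_pos: [485.9, 155.8, 172.2]
tcp_rot: [-3.141, -0.001, 2.763]
contact_force: [0.4, -0.6, -1.8]
grip_width: 30.0
finger_force: 30.0
[486.14973964 155.83926009 172.77910692] [-0.10241537 -0.36463098 -1.93281497]
```

```bash
for i in 1; do python3 -m pendant '{"dp":[[0,0,0.002],[0,0,0.004],[0,0,0.004]],"rotation":[[0,0,0],[0,0,0],[0,0,0]]}'; done; python3 -m pendant '{"dp":[[0,0,0.002],[0,0,0.003],[0,0,0.003]],"rotation":[[0,0,0],[0,0,0],[0,0,0]]}'
```

```text
time: 7.62
tool_pos: [485.9, 155.8, 168.5]
tcp_rot: [-3.141, -0.0, 2.763]
contact_force: [0.8, -0.9, -2.4]
grip_width: 29.8
finger_force: 30.0
time: 8.0
tool_pos: [486.0, 155.8, 165.6]
tcp_rot: [-3.142, -0.0, 2.763]
contact_force: [-0.3, 0.2, -1.6]
grip_width: 29.7
finger_force: 30.0
```

```bash
python3 -m pendant '{"dp":[[0,0,0.001],[0,0,0.002],[0,0,0.002]],"rotation":[[0,0,0],[0,0,0],[0,0,0]]}';  python3 -m pendant '{"dp":[[0,0,0.001],[0,0,0.002],[0,0,0.002]],"rotation":[[0,0,0],[0,0,0],[0,0,0]]}'
```

```text
time: 8.38
tool_pos: [486.3, 155.8, 164.1]
tcp_rot: [3.141, 0.001, 2.763]
contact_force: [-0.7, -0.7, 3.1]
grip_width: 29.8
finger_force: 30.0
time: 8.75
tool_pos: [486.2, 155.8, 161.8]
tcp_rot: [3.141, 0.0, 2.763]
contact_force: [-1.0, -0.8, 5.8]
grip_width: 29.7
finger_force: 30.0
```

```bash
python3 -m pendant '{"dp":[[0,0,0.001],[0,0,0.002],[0,0,0.002]],"rotation":[[0,0,0],[0,0,0],[0,0,0]]}';  python3 -m pendant '{"dp":[[0,0,0.001],[0,0,0.001]],"rotation":[[0,0,0],[0,0,0]]}'
```

```text
time: 9.12
tool_pos: [486.2, 155.8, 159.9]
tcp_rot: [3.141, 0.0, 2.763]
contact_force: [-0.7, -0.5, 5.6]
grip_width: 29.8
finger_force: 30.0
time: 9.38
tool_pos: [486.3, 155.8, 159.0]
tcp_rot: [3.141, 0.001, 2.763]
contact_force: [-1.0, -0.3, 6.2]
grip_width: 30.2
finger_force: 30.0
```

```bash
python3 -m pendant '{"dp":[[0,0,0.0007],[0,0,0.0007]],"rotation":[[0,0,0],[0,0,0]]}'
```

```text
time: 9.62
tool_pos: [486.3, 155.8, 158.4]
tcp_rot: [3.141, 0.001, 2.763]
contact_force: [-1.4, -0.7, 6.8]
grip_width: 30.0
finger_force: 30.0
```

```bash
python3 -m pendant '{"dp":[[0,0,0.0005],[0,0,0.0005]],"rotation":[[0,0,0],[0,0,0]]}'; python3 -m pendant '{"dp":[[0,0,0.0004],[0,0,0.0004]],"rotation":[[0,0,0],[0,0,0]]}'
```

```text
time: 9.88
tool_pos: [486.3, 155.8, 158.0]
tcp_rot: [3.141, 0.001, 2.763]
contact_force: [-2.1, -0.6, 7.0]
grip_width: 29.8
finger_force: 30.0
time: 10.12
tool_pos: [486.3, 155.8, 157.6]
tcp_rot: [3.141, 0.001, 2.763]
contact_force: [-1.1, -1.3, 6.7]
grip_width: 29.8
finger_force: 30.0
```

```bash
python3 -m pendant '{"dp":[[0,0,0.0005],[0,0,0.0005]],"rotation":[[0,0,0],[0,0,0]]}'
```

```text
time: 10.38
tool_pos: [486.3, 155.8, 157.1]
tcp_rot: [3.141, 0.001, 2.763]
contact_force: [-1.2, -1.4, 6.6]
grip_width: 30.0
finger_force: 30.0
```

```bash
python3 -m pendant '{"dp":[[0,0,0.0004],[0,0,0.0004]],"rotation":[[0,0,0],[0,0,0]]}'
```

```text
time: 10.62
tool_pos: [486.3, 155.8, 156.9]
tcp_rot: [3.141, 0.001, 2.763]
contact_force: [-1.8, -0.8, 9.1]
grip_width: 30.4
finger_force: 30.0
```

```bash
python3 -m pendant '{"dp":[[0,0,0.0003],[0,0,0.0003]],"rotation":[[0,0,0],[0,0,0]]}'
python3 - <<'E'
from h import *
f=[]
for i in range(4): vision.capture("side");o=get_obs();f.append(o['contact_force'][2])
print(o['tool_pos'],np.round(f,1))
E
```

```text
time: 10.88
tool_pos: [486.4, 155.8, 156.8]
tcp_rot: [3.141, 0.001, 2.763]
contact_force: [-2.2, -1.7, 10.8]
grip_width: 29.9
finger_force: 30.0
[486.33243302 155.77614018 156.80704008] [10.9 10.6 10.9 10.7]
```

```bash
python3 -m pendant '{"dp":[[0,0,0.0003],[0,0,0.0003]],"rotation":[[0,0,0],[0,0,0]]}'
python3 - <<'E'
from h import *
f=[]
for i in range(14): s=vision.capture("side");o=get_obs();f.append(o['contact_force'][2])
print(o['tool_pos'],np.round(f,1))
E
```

```text
time: 11.32
tool_pos: [486.4, 155.8, 156.8]
tcp_rot: [3.141, 0.001, 2.763]
contact_force: [-2.9, -2.2, 12.8]
grip_width: 30.4
finger_force: 30.0
[486.39461365 155.76769346 156.78067087] [11.2 12.3 12.1 11.9 13.  12.2 12.2 12.3 13.5 12.4 12.9 11.5 12.5 12.6]
```

```bash
python3 -m pendant '{"dp":[[0,0,0.0002],[0,0,0.0002],[0,0,0.0002],[0,0,0.0002],[0,0,0.0002],[0,0,0.0002]],"rotation":[[0,0,0],[0,0,0],[0,0,0],[0,0,0],[0,0,0],[0,0,0]]}'; python3 -m pendant '{"dp":[[0,0,-0.008],[0,0,-0.02],[0,0,-0.04],[0,0,-0.06],[0,0,-0.06]],"rotation":[[0,0,0],[0,0,0],[0,0,0],[0,0,0],[0,0,0]]}'
python3 - <<'E'
from h import *
s=cam("side");t=cam("top");o=get_obs();T=np.eye(4);T[:3,:3]=R.from_euler('xyz',o['tcp_rot']).as_matrix();T[:3,3]=o['tool_pos']
A=np.zeros((600,800,3),np.uint8)
for k,(n,c) in enumerate((("s",s),("t",t))):
    for x in(-35,-44.5,-60,-71): print(n,x,proj(c,(T@[x,0,-17,1])[:3]).round(1))
    P=proj(c,(T@[-50,0,-17,1])[:3]).astype(int);q=c["pixels"][P[1]-40:P[1]+40,P[0]-25:P[0]+25,::-1];A[:,k*400:k*400+375]=cv2.resize(q,(375,600),interpolation=2);print(P)
cv2.imwrite("pics/rod.png",A)
E
```

```text
time: 12.78
tool_pos: [486.4, 155.8, 156.8]
tcp_rot: [3.141, 0.002, 2.763]
contact_force: [-3.8, -2.6, 12.7]
grip_width: 29.8
finger_force: 30.0
time: 13.4
tool_pos: [486.7, 156.0, 216.4]
tcp_rot: [3.14, 0.002, 2.763]
contact_force: [-0.1, 0.5, -2.7]
grip_width: 29.7
finger_force: 30.0
s -35 [340.7 211.7]
s -44.5 [337.1 210.9]
s -60 [331.4 209.6]
s -71 [327.4 208.6]
[335 210]
t -35 [238.8 263.5]
t -44.5 [240.5 259.3]
t -60 [243.4 252.4]
t -71 [245.4 247.5]
[241 256]
```

View pics/rod.png

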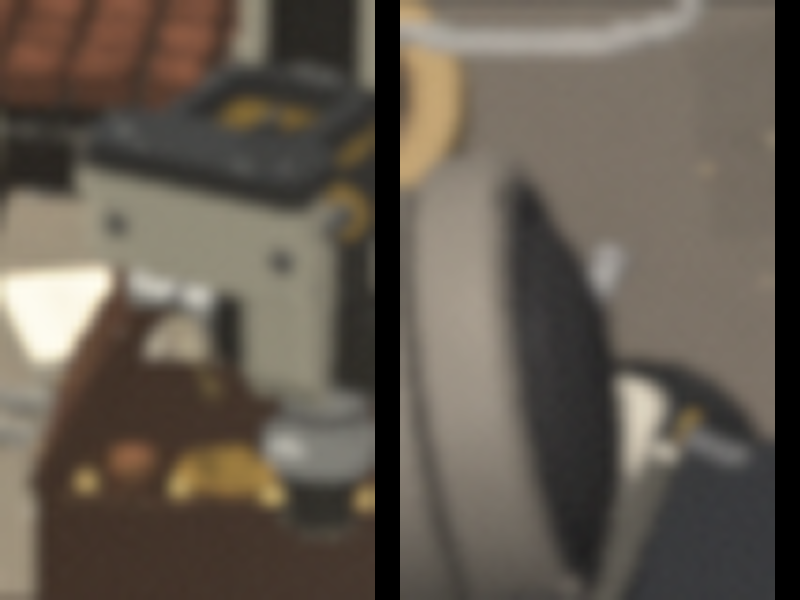

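The rod is well out. Its end is at side px (327,209), which projects to about 71 mm from the axis, so the reading is about 26 mm. The dark ring at (334,209) is clear of the barrel, with bright rod showing behind it, and the top view (244,249) agrees. The canister is full. Next the gauge goes back to the stand.

```bash
python3 -m pendant '{"dp":[[0.008,0.03,0],[0.02,0.075,0],[0.032,0.12,0],[0.044,0.16,0],[0.05,0.179,0],[0.05,0.179,0],[0.05,0.179,0.03],[0.05,0.179,0.06]],"rotation":[[0,0,0],[0,0,0],[0,0,0],[0,0,0],[0,0,0],[0,0,0],[0,0,0],[0,0,0]]}'
python3 - <<'E'
from h import *
a=[]
for i in range(8): vision.capture("side");o=get_obs();a.append(o['tool_pos'])
print(np.mean(a[3:],0),o['tcp_rot'],o['contact_force'])
w=cam("wrist");cv2.imwrite("pics/w4.png",w["pixels"][:,:,::-1])
p=w["pixels"].astype(int);print([plane(w,x,y,40).round(1)[:2] for x,y in((320,100),)])
E
```

```text
time: 14.5
tool_pos: [505.6, 339.5, 154.2]
tcp_rot: [-3.141, -0.0, 2.762]
contact_force: [-0.0, -0.5, -3.5]
grip_width: 30.1
finger_force: 30.0
[506.39831274 340.40221945 156.48180762] [3.13965609e+00 1.66481355e-03 2.76258356e+00] [ 0.05409402 -0.43889416 -1.8320321 ]
[array([429.3, 372. ])]
```

```bash
python3 -m pendant '{"dp":[[0,0.0005,0.01],[0,0.0005,0.04],[0,0.0005,0.06],[0,0.0005,0.064],[0,0.0005,0.064],[0,0.0005,0.064]],"rotation":[[0,0,0],[0,0,0],[0,0,0],[0,0,0],[0,0,0],[0,0,0]]}'; python3 -m pendant '{"dp":[[0,0,0.003],[0,0,0.006],[0,0,0.006]],"rotation":[[0,0,0],[0,0,0],[0,0,0]]}'
```

```text
time: 15.7
tool_pos: [506.6, 341.4, 92.4]
tcp_rot: [3.14, 0.001, 2.763]
contact_force: [-0.2, -0.7, -1.8]
grip_width: 29.8
finger_force: 30.0
time: 16.08
tool_pos: [505.8, 341.0, 85.2]
tcp_rot: [-3.141, -0.0, 2.763]
contact_force: [-0.2, -1.1, -2.0]
grip_width: 29.7
finger_force: 30.0
```

Nose is in the hole, with no contact force.

```bash
python3 -m pendant '{"dp":[[0,0,0.004],[0,0,0.009],[0,0,0.014],[0,0,0.016],[0,0,0.016]],"rotation":[[0,0,0],[0,0,0],[0,0,0],[0,0,0],[0,0,0]]}'; python3 -m pendant '{"dp":[[0,0,0.001],[0,0,0.001]],"rotation":[[0,0,0],[0,0,0]]}'
```

```text
time: 16.7
tool_pos: [505.9, 341.1, 69.2]
tcp_rot: [-3.141, -0.0, 2.763]
contact_force: [-0.4, 0.1, -1.2]
grip_width: 30.0
finger_force: 30.0
time: 16.95
tool_pos: [506.1, 341.1, 68.5]
tcp_rot: [3.141, 0.0, 2.763]
contact_force: [-0.8, 0.5, -1.7]
grip_width: 29.7
finger_force: 30.0
```

```bash
python3 -m pendant '{"dp":[[0,0,0.0007],[0,0,0.0007]],"rotation":[[0,0,0],[0,0,0]]}'; python3 -m pendant '{"dp":[[0,0,0.0005],[0,0,0.0005]],"rotation":[[0,0,0],[0,0,0]]}'
```

```text
time: 17.2
tool_pos: [506.0, 341.1, 67.7]
tcp_rot: [3.141, 0.0, 2.763]
contact_force: [0.1, -0.4, -1.1]
grip_width: 29.9
finger_force: 30.0
time: 17.45
tool_pos: [506.0, 341.1, 67.3]
tcp_rot: [3.141, 0.0, 2.763]
contact_force: [0.2, 1.1, -1.2]
grip_width: 29.7
finger_force: 30.0
```

```bash
python3 -m pendant '{"dp":[[0,0,0.0005],[0,0,0.0005]],"rotation":[[0,0,0],[0,0,0]]}'; python3 -m pendant '{"dp":[[0,0,0.0004],[0,0,0.0004]],"rotation":[[0,0,0],[0,0,0]]}'
```

```text
time: 17.7
tool_pos: [506.1, 341.1, 67.2]
tcp_rot: [3.141, 0.0, 2.763]
contact_force: [-0.9, -1.0, 3.9]
grip_width: 29.4
finger_force: 30.0
time: 17.95
tool_pos: [506.1, 341.1, 67.2]
tcp_rot: [3.141, 0.001, 2.763]
contact_force: [-2.7, -1.4, 6.7]
grip_width: 29.3
finger_force: 30.0
```

```bash
python3 -m pendant '{"dp":[[0,0,-0.0005],[0,0,-0.0005],[0,0,-0.0005],[0,0,-0.0005]],"rotation":[[0,0,0],[0,0,0],[0,0,0],[0,0,0]]}' 0.06 && python3 -m pendant '{"dp":[[0,0,-0.01],[0,0,-0.04],[0,0,-0.09],[0,0,-0.13],[0,0,-0.13]],"rotation":[[0,0,0],[0,0,0],[0,0,0],[0,0,0],[0,0,0]]}'
python3 - <<'E'
from h import *
w=cam("wrist");s=cam("side");t=cam("top");print(get_obs()['tool_pos'])
A=np.zeros((400,800,3),np.uint8)
A[:,:480]=cv2.resize(w["pixels"][100:350,200:500,::-1],(480,400))
A[:,480:]=cv2.resize(s["pixels"][270:370,295:375,::-1],(320,400),interpolation=2)
cv2.imwrite("pics/w5.png",A)
# flag ball
for n,c,r,z in(("top",t,(425,470,245,290),0),("side",s,(335,370,175,200),0)):
    x0,x1,y0,y1=r;p=c["pixels"][y0:y1,x0:x1].astype(int)
    m=((p.min(2)>115)&(p.max(2)-p.min(2)<45)).astype(np.uint8);C=max(cv2.findContours(m,0,1)[0],key=cv2.contourArea);(x,y),rr=cv2.minEnclosingCircle(C);print(n,x+x0,y+y0,rr)
    globals()[n]=(x+x0,y+y0)
print(tri(t,top,s,side))
q=t["pixels"][250:290,425:462].astype(int);m=(q.max(2)<85).astype(np.uint8);C=max(cv2.findContours(m,0,1)[0],key=cv2.contourArea);r=cv2.minAreaRect(C)
c=np.array([plane(t,b[0]+425,b[1]+250,25) for b in cv2.boxPoints(r)]);print("base",c.mean(0),c[:,:2].round().tolist())
E
```

```text
time: 18.45
tool_pos: [506.0, 341.1, 66.7]
tcp_rot: [-3.142, -0.0, 2.763]
contact_force: [-0.3, 0.2, -0.1]
grip_width: 58.9
finger_force: 0.0
time: 19.08
tool_pos: [507.7, 342.0, 201.5]
tcp_rot: [3.135, 0.006, 2.763]
contact_force: [0.5, 0.0, -0.2]
grip_width: 60.0
finger_force: 0.0
[505.51884943 340.83971809 196.24663908]
top 449.5 264.5 5.700977325439453
side 343.0 188.0 8.24631118774414
(array([ 538.8364568 , -335.56553375,   98.78490922]), np.float64(32.22783699664621))
base [ 506.67220696 -327.91081006   25.        ] [[549.0, -302.0], [548.0, -356.0], [465.0, -353.0], [465.0, -300.0]]
```

View pics/w5.png

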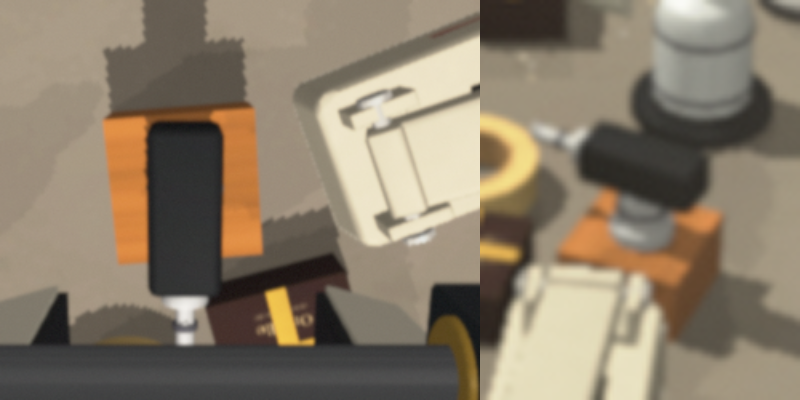

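The gauge is upright in its stand with the rod out. The dark ring at crop (185,325) is clear of the barrel, with bright rod on both sides, which confirms "full". Next, the flag position.

Run:
```python
from h import *
t=cam("top");s=cam("side")
print("ball",tri(t,(449.5,264.3),s,(352,189.4)),plane(t,449.5,264.3,92))
print("lid top",[plane(t,*q,100).round() for q in((337,232),(400,262),(387,298))],"bell",plane(t,305,305,44).round())
o=get_obs();d=np.array([415,-335,250])-o['tool_pos'];print(R.from_euler('xyz',o['tcp_rot']).as_matrix().T@d,o['joint_positions'])
```

```text
ball (array([ 524.35097753, -337.80378086,   94.68260768]), np.float64(1.8093656172767534)) [ 523.59371761 -338.65785338   92.        ]
lid top [array([601., -69., 100.]), array([ 529., -219.,  100.]), array([ 444., -186.,  100.])] bell [426.   8.  44.]
[-165.84211856 -661.38256059  -53.51673357] [ 4.67555717e-01  5.22967622e-01  1.32283131e+00  4.85520521e-05
  1.29833896e+00 -7.24446152e-01]
```

```bash
python3 -m pendant '{"dp":[[-0.005,-0.01,-0.03],[-0.02,-0.06,-0.054],[-0.03,-0.12,-0.054],[-0.045,-0.18,-0.054],[-0.06,-0.24,-0.054],[-0.075,-0.3,-0.054],[-0.09,-0.36,-0.054],[-0.09,-0.36,-0.054]],"rotation":[[0,0,0],[0,0,0],[0,0,0],[0,0,0],[0,0,0],[0,0,0],[0,0,0],[0,0,0]]}' 0; python3 -m pendant '{"dp":[[-0.015,-0.06,0],[-0.03,-0.12,0],[-0.045,-0.18,0],[-0.06,-0.24,0],[-0.075,-0.30,0],[-0.075,-0.30,0],[-0.075,-0.30,0]],"rotation":[[0,0,-0.06],[0,0,-0.12],[0,0,-0.2],[0,0,-0.28],[0,0,-0.35],[0,0,-0.379],[0,0,-0.379]]}'
```

```text
time: 20.32
tool_pos: [455.7, -30.3, 250.0]
tcp_rot: [-3.141, -0.002, 2.756]
contact_force: [-0.2, 0.7, 0.3]
grip_width: 0.1
finger_force: 0.0
time: 21.2
tool_pos: [415.6, -331.9, 249.9]
tcp_rot: [3.139, -0.001, -3.141]
contact_force: [-0.4, 0.6, 0.3]
grip_width: 0.7
finger_force: 0.0
```

```bash
python3 -m pendant '{"dp":[[-0.02,-0.006,0.03],[-0.044,-0.006,0.08],[-0.044,-0.006,0.13],[-0.044,-0.006,0.17],[-0.044,-0.006,0.176],[-0.044,-0.006,0.176]],"rotation":[[0,0,0],[0,0,0],[0,0,0],[0,0,0],[0,0,0],[0,0,0]]}'; python3 -m pendant '{"dp":[[-0.02,0,0],[-0.035,0,0],[-0.05,0,0],[-0.05,0,0]],"rotation":[[0,0,0],[0,0,0],[0,0,0],[0,0,0]]}'
```

```text
time: 21.95
tool_pos: [460.2, -338.4, 75.8]
tcp_rot: [-3.141, 0.001, -3.14]
contact_force: [-0.1, 0.3, 0.7]
grip_width: 0.7
finger_force: 0.0
time: 22.45
tool_pos: [510.9, -339.4, 77.0]
tcp_rot: [-3.139, 0.003, -3.14]
contact_force: [-0.1, -0.1, -0.3]
grip_width: 0.5
finger_force: 0.0
```

```bash
python3 -m pendant '{"dp":[[-0.004,0,0],[-0.008,0,0],[-0.01,0,0],[-0.01,0,0]],"rotation":[[0,0,0],[0,0,0],[0,0,0],[0,0,0]]}'; python3 -m pendant '{"dp":[[-0.003,0,0],[-0.005,0,0],[-0.005,0,0]],"rotation":[[0,0,0],[0,0,0],[0,0,0]]}'
python3 - <<'E'
from h import *
t=cam("top");s=cam("side");A=np.zeros((500,800,3),np.uint8)
A[:,:400]=cv2.resize(t["pixels"][225:300,415:475,::-1],(400,500),interpolation=2)
A[:,400:]=cv2.resize(s["pixels"][165:240,320:380,::-1],(400,500),interpolation=2);cv2.imwrite("pics/f1.png",A)
E
```

```text
time: 22.95
tool_pos: [519.2, -339.2, 74.8]
tcp_rot: [3.141, 0.0, -3.142]
contact_force: [-0.0, -0.8, 0.3]
grip_width: 0.2
finger_force: 0.1
time: 23.32
tool_pos: [524.3, -338.9, 74.6]
tcp_rot: [3.141, -0.0, -3.141]
contact_force: [-0.4, -1.0, -0.4]
grip_width: 0.3
finger_force: 0.3
```

View pics/f1.png

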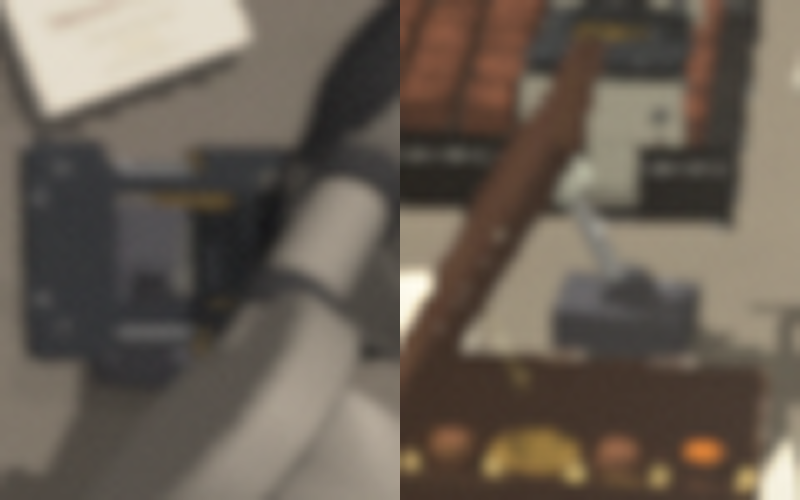

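The lever leans well away, with the ball at side px (347,192), but no end-stop force is felt yet. I'll push on gently.

```bash
python3 -m pendant '{"dp":[[-0.002,0,0],[-0.004,0,0],[-0.004,0,0]],"rotation":[[0,0,0],[0,0,0],[0,0,0]]}'; python3 -m pendant '{"dp":[[-0.002,0,0],[-0.003,0,0],[-0.003,0,0]],"rotation":[[0,0,0],[0,0,0],[0,0,0]]}'
```

```text
time: 23.8
tool_pos: [525.9, -339.0, 74.5]
tcp_rot: [3.14, -0.005, -3.141]
contact_force: [-10.0, -0.8, 3.3]
grip_width: 0.8
finger_force: 5.0
time: 24.18
tool_pos: [526.3, -338.9, 74.4]
tcp_rot: [3.139, -0.01, -3.141]
contact_force: [-20.1, -0.9, 6.7]
grip_width: 0.3
finger_force: 9.8
```

The end stop is firmly felt: 20 N with almost no travel. Backing off.

```bash
python3 -m pendant '{"dp":[[0.02,0,0],[0.06,0,0],[0.08,0,0],[0.1,0,-0.05],[0.1,0,-0.11],[0.1,0,-0.16],[0.1,0,-0.16]],"rotation":[[0,0,0],[0,0,0],[0,0,0],[0,0,0],[0,0,0],[0,0,0],[0,0,0]]}'
python3 - <<'E'
from h import *
t=cam("top");s=cam("side");A=np.zeros((500,800,3),np.uint8)
A[:,:400]=cv2.resize(s["pixels"][165:240,320:380,::-1],(400,500),interpolation=2)
A[:,400:]=cv2.resize(s["pixels"][240:365,295:395,::-1],(400,500),interpolation=2);cv2.imwrite("pics/f2.png",A)
E
```

```text
time: 25.05
tool_pos: [433.1, -340.7, 239.7]
tcp_rot: [-3.134, 0.007, -3.141]
contact_force: [0.9, -1.6, -0.4]
grip_width: 0.2
finger_force: 0.0
```

View pics/f2.png

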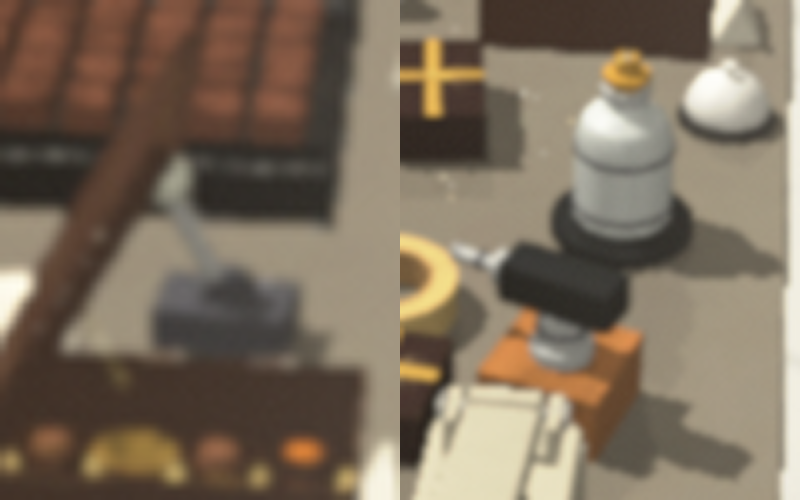

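The flag leans fully away, with its ball at side px (346,192). The gauge sits in its stand with the rod out, at about (310,303), and the canister and the other things are undisturbed.

```bash
python3 -c "
from plant import workorder;print(workorder.close_job())"
```

```text
the job is handed in; nothing more can be done
None
```

The canister is full: the rod came out to about 26 mm with the dark ring clear of the barrel, the gauge is back in its stand with the rod out, the flag is fully away from the robot, and the job was handed in at about 25 s (no verdict returned).

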